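Fit the bag-opening air nozzle to the packing bench's quick coupler and turn on the air

ROBOT

A 7-joint arm with a two-finger parallel gripper is mounted at the origin on the work surface. World frame = base frame: x ahead of the robot, y to its left, z up, the work surface at z = 0. Lengths are in m, angles in rad, forces in N, time in s.
With the tool pointing down it reaches from about 0.4 to 0.85 m from the base axis. Payload 10.4 kg.
Tool frame: the origin (TCP) lies midway between the tips of the shut fingers; the grasp point (between the pads) lies 19 mm behind it; x points along the fingers, y is the direction in which the jaws open and shut, and the axes are right-handed (so a half turn about x gives the same grasp; the last joint's range is limited). The gripper opens to 87 mm and grips with 3 to 60 N. Pads are 19 mm wide; open, the fingers measure 117 mm over their backs; the gripper's body (75 mm by 190 mm) begins 51 mm behind the grasp point.
Start: joints at [1.109, 0.332, -0.065, 1.46, 0.022, 1.35, -0.088], TCP at [0.266, -0.566, 0.223] pointing down, gripper open.
Joint ranges: [-2.6, 2.6], [-0.5, 2.12], [-1.47, 1.34], [0.16, 2.42], [-1.27, 4.41], [0.06, 2.06], [-2.6, 2.6]. Speed limits (rad/s): [2.22, 2.22, 2.79, 2.79, 3.14, 3.14, 3.14].

INTERFACE

Orientations are given as a unit quaternion [x, y, z, w].
In Python, from bench import * gives the robot as it stands.
- The arm moves only by the shell command python3 -m inch 'ROWS' [FORCE]. ROWS is JSON, a list that holds one entry, the list of rows, each a list of 7 numbers: the shift along the world's x, y, z each as a share of 120 mm, from -1 to 1, then the turn, a rotation vector about the world's x, y, z each as a share of 2 pi rad, from -1 to 1, then the closure, from 0 (fully open) to 1 (shut). A call has 1 to 10 rows; each row is the pose to reach, as a shift and turn from the pose commanded when the call began, turning the shorter way round; what a row does not reach only later rows make up. A row lasts 1/10 s, in which the tool goes at most 50 mm and 8.59 degrees, less where a joint would pass 70% of its speed; a pose out of reach is approached as far as the arm can. A call with a number of a shift or a turn outside -1 to 1 is refused whole. A call with a gripper value outside its range is refused whole. The fingers move at their own pace and stop on an object; FORCE is the grip in N (left out, the last holds). Time passes only in rows, so rows that repeat a pose let the fingers close. It gives the time, the measured TCP pose, the force and the opening at its end, in the units of the state.
- read_state(): the state, without advancing time (a new reading comes with each control period).
- camera(name): name is "side" or "top"; returns the picture (384x512x3 uint8, red, green, blue); there is no depth.
- get_calibration(name): a dict with "fx", "fy", "cx", "cy" (pixels), "xyz" and "attitude" of the camera in the world. Camera axes: x right, y up, looking along -z (the intrinsics and any distortion apply to the point x, -y, -z); pixel columns grow to the right and rows downward; lengths in m; the calibration is good to about 2 mm. A picture is of the moment at which its call begins. get_calibration takes no time and is no camera call.
- close_job(): hands the job in, once; it reports no verdict.
The state is a dict: "time": time; "joint_positions": joint angles; "joint_vel": joint speeds; "joint_torque": joint torques, N m; "ee_pos": TCP position; "eef_rot": TCP orientation; "ft_force": force on the tool from outside, world axes, zero at the start; "torque": the same for the moment, N m; "width": finger opening in m.
Only numpy, scipy, OpenCV 4.12 (cv2) and the standard library are available. Lean on these libraries where they do the work, as an engineer would, in place of code of your own. Each camera call takes 0.05 s, during which the arm holds its last target.

TASK

Fit the orange air nozzle to the leaning quick coupler: pull the blue sleeve back until it catches and stays back by itself, take the orange nozzle out of the white rest and push it straight in until the sleeve springs forward and locks it. Only then turn the yellow valve handle a quarter turn until it is fully open, and let go of everything. Leave the grey nozzle and the other things on the bench where they are.

Things in the scene. Friction and masses are not known exactly. Their poses are not given: they have to be found in the camera images.
- coupler_mouth (a point): Centre of the mouth of the fixed steel quick coupler, on its axis. z axis = coupler's axis, pointing out of the mouth: up and towards the robot, 27 degrees from vertical; y axis level. Bore 26.4 mm (flared to 34 mm at the mouth), takes the nozzle's 36 mm long plug. Tube 34 mm outside, rim 42 mm. While the sleeve is forward, pawls block the bore and the plug cannot go in.
- sleeve_flange (a point): Point on the coupler's axis level with the upper face of the blue sleeve's flange; moves with the sleeve; 29 mm below the mouth when the sleeve is forward. Same axes as the mouth. Flange 60 mm across, 6 mm thick. From it a ribbed barrel, 44 mm across, 22 mm long, rises towards the mouth. The 42 mm wide brass body of the coupler starts 21 mm below the forward flange face.
- sleeve (a joint): Travel (m) of the blue sleeve back along the axis, away from the mouth: 0 forward (start), 0.014 end. Spring 2.5 N at 0, 6 N at 0.014. Grip its barrel or push on the flange with the fingertips. Pulled back past 0.012 and let go, it settles at about 0.0095 and stays. When the plug is then pushed home (5 to 15 N) it springs forward to 0 and locks it.
- nozzle_center (a point): Centre, half-way up, of the loose orange nozzle, 0.18 kg, 112 mm long, round about its z axis (plug to spout). Steel plug 24 mm wide from 56 to 20 mm below this point, flange 40 mm wide from 20 to 14 below, orange grip 34 mm wide from 14 below to 34 above, black spout to 56 above. Stands upright in a hole of the rest. Fully home it lies on the coupler's axis 20 mm outside the mouth.
- spare_center (a point): Centre (half-way up) of a like nozzle with a grey grip in the rest's other hole, 110 mm away; to be left alone.
- rest: White block 180 x 75 x 46 mm (along its x, y, z), fixed; origin at the centre of its underside. Two 28 mm holes, 42 mm deep, 55 mm either side of the centre along x hold the two nozzles; which is in which varies.
- valve (a joint): Angle in rad of the yellow valve handle about a vertical axis, counter-clockwise seen from above: near 0 (0 to 0.2 at the start) it stands across the pipe, closed; 1.571 = along the pipe, pointing roughly to the robot, fully open, against its stop. Stays where it is left; needs about 2 N at the grip.
- valve_grip (a point): Grip point on the yellow valve handle, 75 mm from its hinge, half-way up the bar; moves with the handle. The point's y axis points along the handle outward, z is up. The bar is 14 mm wide, 22 mm high, its end 20 mm beyond this point; its underside is 30 mm above the pipe.
- valve_hinge (a point): Point on the valve handle's vertical hinge axis, at the height of the grip point; fixed.
- tape_roll: Roll of tan packing tape lying flat, 90 mm across, 24 mm high; origin centre of underside; leave alone.
- gift_box: Wrapped white gift box with a terracotta band, 100 x 150 x 45 mm; origin centre of underside; leave alone.
- dispenser: Navy blue tape dispenser, 170 x 70 x 106 mm; origin centre of underside; leave alone.
- cup: White cup, 76 mm across, 90 mm high; origin centre of underside; leave alone.
There are look-alikes about, which are no part of the job. Leave any green or red look-alike of the part that bears nozzle_center alone.

How it is judged:
On the way, in this order (a step that is already met when the one before it is completed fails the run):
1. The sleeve has been pulled back and stays back with nothing touching it (value of joint sleeve above 0.008 m and contact force between the fingers and coupler below 0.2 N and distance between nozzle_center and coupler_mouth above 0.1 m), for 0.2 s.
2. The orange nozzle has been taken out of the rest (distance of nozzle_center from where it was at the start of the episode above 0.07 m), for 0.1 s.
3. The nozzle is fully home and the sleeve has sprung forward, the valve still closed (distance between nozzle_center and coupler_mouth below 0.0245 m and angle between the z axis of nozzle_center and the z axis of coupler_mouth, either way round below 0.12 rad and value of joint sleeve below 0.002 m and value of joint valve below 0.5 rad), for 0.2 s.
4. The valve is fully open (value of joint valve above 1.45 rad), for 0.1 s.
At the end, for the whole second after the job is handed in: The orange nozzle sits fully home in the coupler (its centre within 24.5 mm of the mouth's centre, 20 mm when perfectly home; axes within 0.12 rad), the sleeve is forward (within 2 mm), the valve handle is at 1.45 rad or more, everything is at rest and the robot touches nothing (distance between nozzle_center and coupler_mouth below 0.0245 m and angle between the z axis of nozzle_center and the z axis of coupler_mouth, either way round below 0.12 rad and value of joint sleeve below 0.002 m and value of joint valve above 1.45 rad and linear speed of nozzle below 0.02 m/s and velocity of joint valve below 0.05 rad/s).
It fails at once if The valve is opened before the nozzle is locked in the coupler (value of joint valve above 0.6 rad and (value of joint sleeve above 0.004 m or distance between nozzle_center and coupler_mouth above 0.03 m)).
It fails at once if The grey nozzle, tape roll, gift box, dispenser or cup is moved by more than 30 mm (distance of any of spare_center, tape_roll, gift_box, dispenser, cup from where it was at the start of the episode above 0.03 m).
It also fails if it takes over 59 s, if anything falls off the work surface, if the arm or the gripper's body presses on something with over 40 N, if the wrist force passes 120 N, or if a joint passes its speed limit or range.

## Working session

There is one attempt and no reset: what is moved stays moved. The work goes in short steps, Python scripts to look and compute and a shell command to move; the robot and the scene stay as the last step left them, time stands still between calls to the robot, and variables do not carry over. Pictures are saved under pics/ and viewed, and the job is handed in when it is done.

```bash
ls; mkdir -p pics
python3 - <<'E'
from bench import *
import cv2
s=read_state()
for k,v in s.items(): print(k,v)
for n in ("side","top"):
    cv2.imwrite(f"pics/{n}0.png",camera(n)[:,:,::-1]); print(n,get_calibration(n))
E
```

```text
pics
time 0.0
joint_positions [ 1.10939467  0.33289428 -0.06469321  1.46091861  0.0215598   1.34988659
 -0.08850885]
joint_vel [-3.78018501e-04 -9.23938882e-05 -1.63311079e-03  5.47713284e-04
  1.24993145e-03  1.03646367e-03 -1.95461753e-03]
joint_torque [ 3.61159243e-05 -6.23264694e+01  2.45942292e-02 -3.89898777e+01
 -6.12981850e-02  3.97380267e-02  2.02394149e-04]
ee_pos [ 0.26537912 -0.56544675  0.22175076]
eef_rot [-0.69003812 -0.15438251  0.69027417 -0.15341124]
ft_force [0.463631   0.05604693 0.88205949]
torque [ 0.01286272 -0.00030509  0.01909013]
width 0.08694544804438516
side {'fx': 492.9503267748103, 'fy': 492.9503267748103, 'cx': 252.86335534674743, 'cy': 182.47922245490764, 'xyz': array([0.04084844, 0.66535542, 1.16849078]), 'attitude': array([-0.09602185,  0.31196322,  0.90215785, -0.2820815 ])}
top {'fx': 450.65008130509017, 'fy': 450.65008130509017, 'cx': 250.86877646927744, 'cy': 201.4540079913806, 'xyz': array([ 0.34421233, -0.00425397,  1.29612132]), 'attitude': array([ 0.05364344, -0.05102463, -0.69793792,  0.71232123])}
```

Run:
```python
import cv2
for n in ("side","top"):
    im=cv2.imread(f"pics/{n}0.png"); cv2.imwrite(f"pics/{n}0b.png",cv2.resize(im,(800,600),interpolation=cv2.INTER_CUBIC))
```

```text
(no output)
```

View pics/side0b.png

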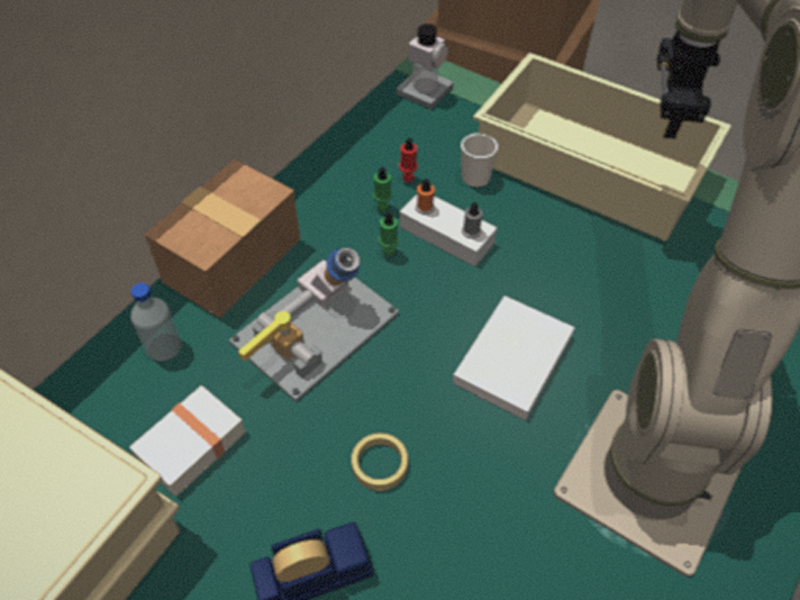

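View pics/top0b.png

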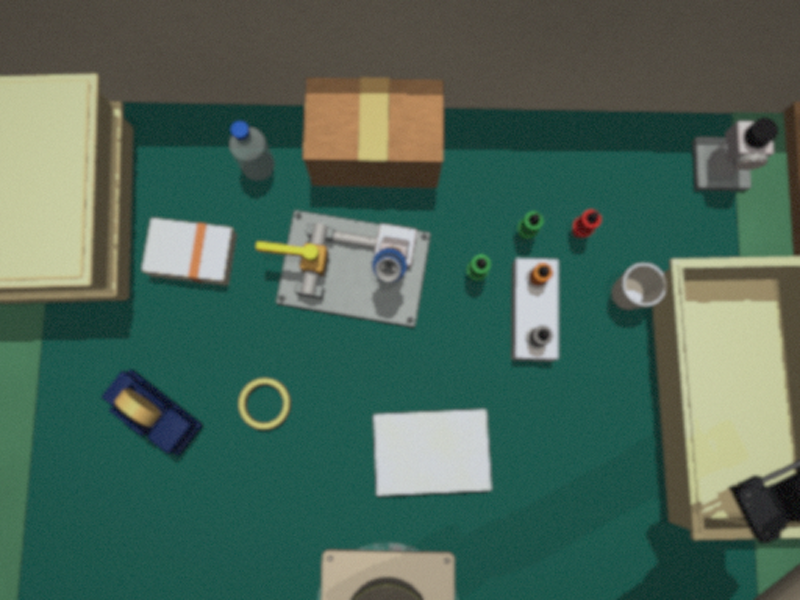

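The side view (800x600) shows the coupler's blue sleeve near (343,262), the orange nozzle at (426,195), the grey one at (473,218) and the yellow handle from (285,318) to (242,352). In the top view they are at (389,265), (541,272), (540,336) and (312,253) to (258,245). I'll zoom in next.

```bash
cat > h.py <<'E'
import numpy as np, cv2
from scipy.spatial.transform import Rotation as R
from bench import *
def cam(n):
    c=get_calibration(n); return c,R.from_quat(c["attitude"]).as_matrix(),np.array(c["xyz"])
def ray(n,u,v):
    c,M,o=cam(n); d=M@np.array([(u-c["cx"])/c["fx"],-(v-c["cy"])/c["fy"],-1]); return o,d/np.linalg.norm(d)
def proj(n,P):
    c,M,o=cam(n); q=(np.atleast_2d(P)-o)@M
    return np.c_[c["cx"]+c["fx"]*q[:,0]/-q[:,2], c["cy"]+c["fy"]*q[:,1]/q[:,2]]
def tri(us,ut):
    o1,d1=ray("side",*us);o2,d2=ray("top",*ut)
    t=np.linalg.lstsq(np.c_[d1,-d2],o2-o1,rcond=None)[0]
    a,b=o1+t[0]*d1,o2+t[1]*d2
    return (a+b)/2,np.linalg.norm(a-b)
def plane(n,uv,z):
    o,d=ray(n,*uv); return o+d*(z-o[2])/d[2]
def crop(im,x0,y0,w,h,k,name):
    cv2.imwrite(name,cv2.resize(im[y0:y0+h,x0:x0+w],None,fx=k,fy=k,interpolation=cv2.INTER_CUBIC))
E
python3 - <<'E'
from h import *
s=cv2.imread("pics/side0.png");t=cv2.imread("pics/top0.png")
crop(s,140,90,200,150,4,"pics/sc.png"); crop(t,160,120,200,120,4,"pics/tc.png")
E
```

```text
(no output)
```

View pics/sc.png

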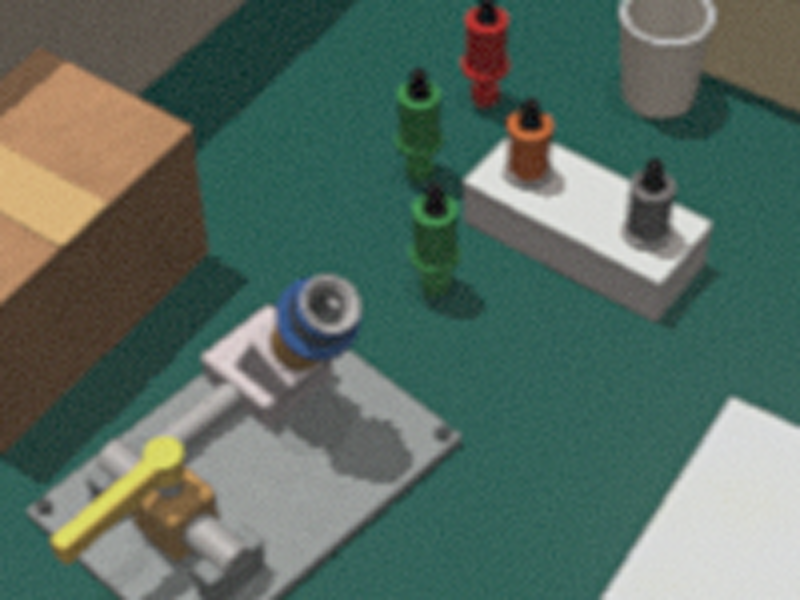

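View pics/tc.png

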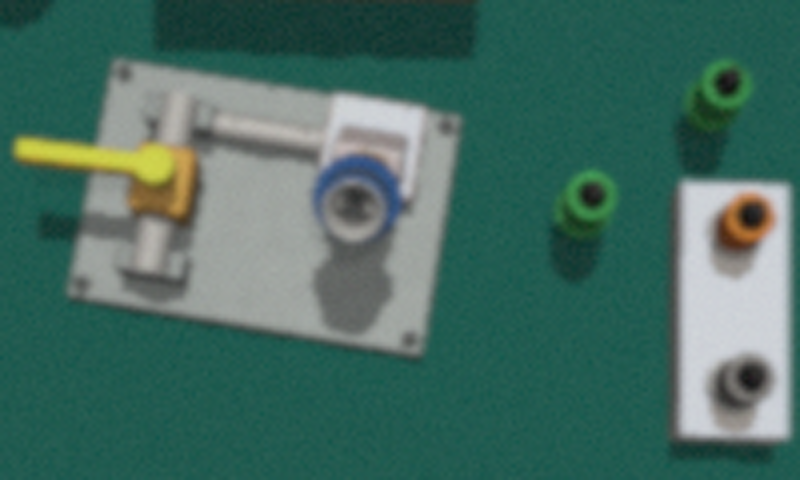

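The crops show the coupler's rim ring at about (329,304) in the side crop and (355,203) in the top crop. The orange nozzle's spout tip is at (531,112) and (751,214), and the handle is clearly yellow in both. I'll now measure with masks.

Run:
```python
from h import *
for n in("side","top"):
    im=cv2.imread(f"pics/{n}0.png"); hsv=cv2.cvtColor(im,cv2.COLOR_BGR2HSV)
    box={"side":(150,110,350,240),"top":(150,120,380,240)}[n]
    for nm,lo,hi in(("yellow",(22,110,110),(34,255,255)),("blue",(104,110,40),(125,255,255)),("orange",(5,150,110),(16,255,255)),("black",(0,0,0),(179,255,45))):
        m=cv2.inRange(hsv,lo,hi); k=np.zeros_like(m);k[box[1]:box[3],box[0]:box[2]]=1;m*=k
        cs,_=cv2.findContours(m,cv2.RETR_EXTERNAL,cv2.CHAIN_APPROX_NONE)
        for c in sorted(cs,key=cv2.contourArea)[::-1][:5]:
            if cv2.contourArea(c)<12: continue
            M=cv2.moments(c); 
            print(n,nm,cv2.contourArea(c),np.round([M['m10']/M['m00'],M['m01']/M['m00']],2),cv2.boundingRect(c),[np.round(x,1) for x in cv2.minAreaRect(c)])
s=cv2.imread("pics/side0.png");t=cv2.imread("pics/top0.png")
crop(s,200,150,44,44,12,"pics/sc2.png"); crop(t,230,150,40,40,12,"pics/tc2.png")
a=cv2.imread("pics/sc2.png");b=cv2.imread("pics/tc2.png")
b=cv2.copyMakeBorder(b,0,48,0,0,cv2.BORDER_CONSTANT); 
cv2.imwrite("pics/m2.png",cv2.resize(np.hstack([a,b]),None,fx=.78,fy=.78))
```

```text
side yellow 186.0 [170.02 212.43] (153, 200, 33, 28) [array([169.5, 214.5]), array([ 9.3, 39.7]), np.float64(46.3)]
side blue 51.5 [214.72 171.59] (209, 160, 20, 20) [array([217.1, 171. ]), array([20. , 13.2]), np.float64(42.7)]
side orange 28.5 [271.7  122.44] (267, 119, 11, 7) [array([272., 122.]), array([ 6., 10.]), np.float64(90.0)]
side black 19.5 [303.01 133.99] (301, 130, 5, 8) [array([303. , 133.5]), array([7., 4.]), np.float64(90.0)]
side black 19.0 [248.32 139.5 ] (246, 136, 5, 8) [array([248.4, 139.4]), array([7.3, 3.7]), np.float64(78.7)]
side black 16.5 [272.38 118.23] (270, 115, 5, 7) [array([272.3, 118.1]), array([6.3, 3.7]), np.float64(78.7)]
top yellow 221.5 [186.3  159.59] (164, 155, 41, 12) [array([183.9, 160.5]), array([40.2, 10.1]), np.float64(2.0)]
top blue 52.5 [250.91 164.5 ] (239, 160, 21, 16) [array([250.3, 165.9]), array([20.6, 12.2]), np.float64(21.3)]
top orange 33.5 [344.73 176.26] (341, 170, 11, 11) [array([345.8, 175.2]), array([8.5, 9.2]), np.float64(45.0)]
```

View pics/sc2.png

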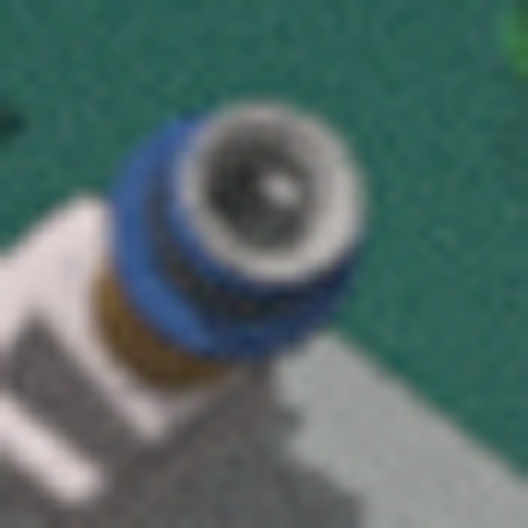

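View pics/tc2.png

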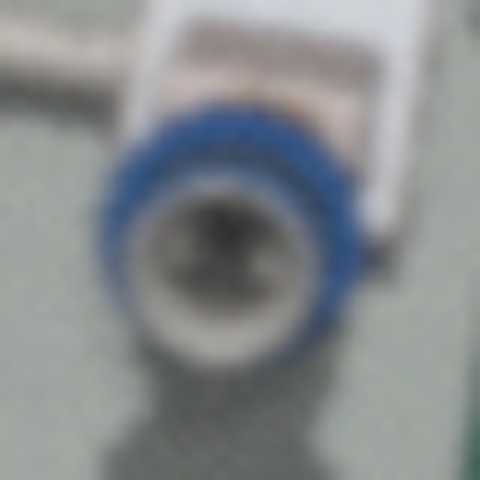

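Run:
```python
from h import *
P,e=tri((222.1,165.5),(248.3,172.1)); print("mouth",P.round(4),e)
F,e=tri((219.8,168.6),(248.8,168.8)); print("flange",F.round(4),e, (P-F).round(4),np.linalg.norm(P-F))
# board corner holes (top crop4 + side crop4)
def c4(u,v,x0,y0): return ((u+.5)/4-.5+x0,(v+.5)/4-.5+y0)
hs={k:tri(c4(*a,140,90),c4(*b,160,120)) for k,a,b in(("right-far",(442,433),(447,126)),("left-far",(44,509),(122,73)))}
for k,v in hs.items(): print(k,v[0].round(4),v[1])
T={k:plane("top",c4(*b,160,120),0.01) for k,b in(("FL",(122,73)),("FR",(447,126)),("NL",(81,286)),("NR",(408,340)))}
for k,v in T.items(): print(k,v.round(4))
d=T["NL"]-T["FL"];d2=T["NR"]-T["FR"];d3=T["FL"]-T["FR"];d4=T["NL"]-T["NR"]
for x in(d,d2,d3,d4): print(np.degrees(np.arctan2(x[1],x[0])))
# valve: hub and end
V,e=tri(c4(163,453,140,90),c4(155,165,160,120));print("hub",V.round(4),e)
E_,e=tri(c4(60,546,140,90),c4(18,149,160,120));print("end",E_.round(4),e,np.linalg.norm(V-E_),np.degrees(np.arctan2(*(E_-V)[[1,0]])))
# nozzle spout tops
for nm,a,b in(("or",(533,101),(754,209)),("gr",(657,164),(754,374))):
    p,e=tri(c4(*a,140,90),c4(*b,160,120));print(nm,p.round(4),e)
# rest top corners (top view) z=.046
for b in((682,184),(790,184),(790,438),(680,438)): print("rest",plane("top",c4(*b,160,120),.046).round(4))
```

```text
mouth [0.591  0.01   0.1556] 0.00020023558893757421
flange [0.6033 0.0084 0.1332] 0.0030253115860153696 [-0.0123  0.0016  0.0224] 0.025545934323568373
right-far [ 0.6386 -0.0755 -0.0756] 0.1416076357232073
left-far [0.7206 0.1848 0.0134] 0.0007819426819149734
FL [0.722  0.1855 0.01  ]
FR [ 0.6866 -0.0546  0.01  ]
NL [0.5622 0.2087 0.01  ]
NR [ 0.5275 -0.0287  0.01  ]
171.72292272935087
170.7543819220078
81.61538398022493
81.68539638968981
hub [0.6294 0.1461 0.1089] 0.0002916864692102023
end [0.6384 0.2392 0.1066] 0.0013180310327354874 0.09359207355347975 84.4537464739924
or [ 0.6019 -0.2544  0.127 ] 0.0025031708241645616
gr [ 0.4923 -0.2537  0.1243] 0.0021593489747330197
rest [ 0.6381 -0.2204  0.046 ]
rest [ 0.6396 -0.297   0.046 ]
rest [ 0.459  -0.2944  0.046 ]
rest [ 0.4575 -0.218   0.046 ]
```

```bash
cat >> h.py <<'E'
AX=np.array([-np.sin(np.radians(27))*np.cos(np.radians(8.5)),np.sin(np.radians(27))*np.sin(np.radians(8.5)),np.cos(np.radians(27))])
def frame(a,y):  # tool x along a, jaws y
    a=a/np.linalg.norm(a);y=y-a*(a@y);y/=np.linalg.norm(y);return np.c_[a,y,np.cross(a,y)]
def delta(pos,M,s=None):
    s=s or read_state(); C=R.from_quat(s["eef_rot"])
    r=(R.from_matrix(M)*C.inv()).as_rotvec()
    return ((pos-s["ee_pos"])/.12).round(4),(r/2/np.pi).round(4),np.degrees(np.linalg.norm(r)).round(1)
YC=np.array([np.sin(np.radians(8.5)),np.cos(np.radians(8.5)),0])
E
python3 - <<'E'
from h import *
s=read_state(); print(R.from_quat(s["eef_rot"]).as_matrix().round(3))
Mouth=np.array([.591,.010,.1556])
for sg in(1,-1):
    print(delta(Mouth+AX*.08,frame(-AX,sg*YC)))
    print("down",delta(Mouth+AX*.08,frame(np.array([0,0,-1.]),sg*YC)))
E
```

```text
[[-0.001  0.425 -0.905]
 [ 0.001 -0.905 -0.425]
 [-1.    -0.001  0.   ]]
(array([2.4141, 4.8404, 0.0419]), array([-0.0985, -0.0147,  0.397 ]), np.float64(147.3))
down (array([2.4141, 4.8404, 0.0419]), array([ 0.000e+00, -3.000e-04,  4.066e-01]), np.float64(146.4))
(array([2.4141, 4.8404, 0.0419]), array([ 0.0108, -0.0753, -0.0917]), np.float64(42.9))
down (array([2.4141, 4.8404, 0.0419]), array([-0.0002, -0.    , -0.0934]), np.float64(33.6))
```

```bash
python3 -m inch '[[[0,0,0.4,0,0,0,0],[0.1,0.1,0.8,0,0,0,0],[0.4,0.5,0.9,0,0,0,0],[0.6,1,0.9,0,0,-0.02,0],[0.6,1,0.9,0,0,-0.02,0]]]'
python3 -m inch '[[[0.25,0.4,0,0,0,-0.01,0],[0.5,0.8,0,0,0,-0.03,0],[0.6,1,0,0,0,-0.035,0],[0.6,1,0,0,0,-0.035,0]]]'
python3 -m inch '[[[0.25,0.4,0,0,0,-0.01,0],[0.5,0.8,0,0,0,-0.03,0],[0.6,1,0,0,0,-0.035,0],[0.6,1,0,0,0,-0.035,0]]]'
```

```text
time: 0.6
ee_pos: [0.3402, -0.4421, 0.3312]
eef_rot: [0.699, 0.11, -0.698, 0.11]
ft_force: [0.0, -0.4, 0.2]
width: 0.0867
time: 1.0
ee_pos: [0.4129, -0.32, 0.3308]
eef_rot: [0.707, 0.036, -0.706, 0.035]
ft_force: [-0.4, -0.2, 0.3]
width: 0.0868
time: 1.4
ee_pos: [0.4839, -0.1999, 0.3304]
eef_rot: [0.706, -0.041, -0.706, -0.043]
ft_force: [0.6, 1.1, 0.3]
width: 0.0871
```

Run:
```python
from h import *
s=read_state(); print(s["joint_positions"].round(2))
Mouth=np.array([.591,.010,.1556])
print(delta(Mouth+AX*.08,frame(-AX,-YC)))
```

```text
[ 0.63  0.09 -0.35  1.53  0.03  1.53 -1.41]
(array([ 0.5929,  1.7941, -0.8628]), array([-0.0103, -0.0742, -0.0047]), np.float64(27.0))
```

```bash
python3 -m inch '[[[0.1,0.4,0,0,-0.015,0,0],[0.2,0.7,0,-0.004,-0.035,-0.001,0],[0.3,1,0,-0.006,-0.05,-0.002,0],[0.3,1,0,-0.008,-0.065,-0.003,0],[0.3,1,0,-0.0103,-0.0742,-0.0047,0],[0.3,1,0,-0.0103,-0.0742,-0.0047,0]]]'
python3 -m inch '[[[0.1,0.3,0,0,0,0,0],[0.2,0.6,0,0,0,0,0],[0.29,0.8,0,0,0,0,0],[0.29,0.8,-0.3,0,0,0,0],[0.29,0.8,-0.4,0,0,0,0],[0.29,0.8,-0.4,0,0,0,0]]]'
python3 - <<'E'
from h import *
s=read_state(); print(s["joint_positions"].round(2),s["time"])
Mouth=np.array([.591,.010,.1556])
print(delta(Mouth+AX*.08,frame(-AX,-YC)))
for n in("side","top"): cv2.imwrite(f"pics/{n}1.png",camera(n)[:,:,::-1])
a=cv2.imread("pics/side1.png");b=cv2.imread("pics/top1.png")
cv2.imwrite("pics/v1.png",np.hstack([cv2.resize(a[90:240,140:290],(400,400)),cv2.resize(b[90:240,170:320],(400,400))]))
E
```

```text
time: 2.0
ee_pos: [0.5162, -0.0864, 0.3302]
eef_rot: [0.85, -0.067, -0.521, -0.041]
ft_force: [-1.2, -0.4, -0.4]
width: 0.0872
time: 2.6
ee_pos: [0.5514, 0.0089, 0.2804]
eef_rot: [0.849, -0.067, -0.523, -0.042]
ft_force: [0.4, -0.1, 0.1]
width: 0.0869
[ 0.54 -0.19 -0.64  1.94  0.01  0.9  -1.85] 2.6
(array([ 0.0305,  0.0535, -0.4457]), array([-0.0004, -0.0009,  0.0015]), np.float64(0.6))
```

View pics/v1.png

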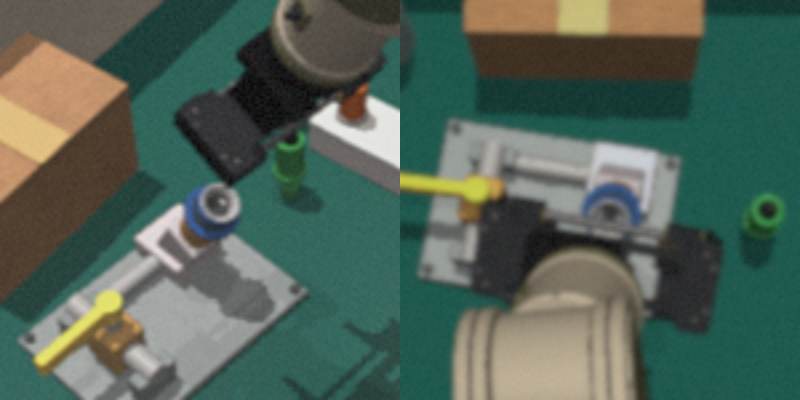

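```bash
python3 -m inch '[[[0.03,0.053,-0.2,0,0,0.0015,0],[0.03,0.053,-0.446,0,0,0.0015,0],[0.1,0.04,-0.6,0,0,0.0015,0],[0.232,0.023,-0.847,0,0,0.0015,0],[0.232,0.023,-0.847,0,0,0.0015,0]]]'
python3 - <<'E'
from h import *
Mouth=np.array([.591,.010,.1556]); s=read_state()
print((s["ee_pos"]-Mouth).round(4),((s["ee_pos"]-Mouth)@AX).round(4),delta(Mouth-AX*.025,frame(-AX,-YC)))
E
```

```text
time: 3.2
ee_pos: [0.58, 0.0116, 0.1784]
eef_rot: [0.849, -0.063, -0.523, -0.04]
ft_force: [-0.8, -0.7, 0.4]
width: 0.0867
[-0.011   0.0016  0.0228] 0.0254 (array([ 0.1851, -0.0277, -0.376 ]), array([-0.0005, -0.0007,  0.0001]), np.float64(0.3))
```

```bash
python3 -m inch '[[[0.06,-0.01,-0.12,0,0,0,0],[0.12,-0.018,-0.25,0,0,0,0],[0.185,-0.028,-0.376,0,0,0,0],[0.185,-0.028,-0.376,0,0,0,0]]]'
python3 -m inch '[[[0,0,0,0,0,0,0.4],[0,0,0,0,0,0,0.6],[0,0,0,0,0,0,0.6],[0,0,0,0,0,0,0.6],[0,0,0,0,0,0,0.6]]]' 4
python3 - <<'E'
from h import *
Mouth=np.array([.591,.010,.1556]); s=read_state()
print((s["ee_pos"]-Mouth).round(4),((s["ee_pos"]-Mouth)@AX).round(4),delta(Mouth-AX*.045,frame(-AX,-YC)),s["torque"])
E
```

```text
time: 3.6
ee_pos: [0.6026, 0.0086, 0.1359]
eef_rot: [0.85, -0.063, -0.522, -0.039]
ft_force: [-1.2, 0.7, -0.5]
width: 0.0872
time: 4.1
ee_pos: [0.6024, 0.0095, 0.1363]
eef_rot: [0.85, -0.062, -0.521, -0.039]
ft_force: [-0.1, 0.7, -0.3]
width: 0.0549
[ 0.0114 -0.0005 -0.0193] -0.0224 (array([ 0.073 , -0.0214, -0.173 ]), array([-0.0002,  0.    , -0.0002]), np.float64(0.1)) [0.08894466 0.56223762 0.04068255]
```

```bash
python3 -m inch '[[[0,0,0,0,0,0,0.7],[0,0,0,0,0,0,0.7],[0,0,0,0,0,0,0.7],[0,0,0,0,0,0,0.7]]]' 10
python3 - <<'E'
from h import *
Mouth=np.array([.591,.010,.1556]); s=read_state()
print((s["ee_pos"]-Mouth).round(4),((s["ee_pos"]-Mouth)@AX).round(4),(s["ft_force"]).round(2),s["torque"].round(2))
E
```

```text
time: 4.5
ee_pos: [0.6023, 0.0082, 0.1358]
eef_rot: [0.85, -0.063, -0.521, -0.039]
ft_force: [-1.8, -5.7, 2.7]
width: 0.0441
[ 0.0113 -0.0018 -0.0198] -0.0228 [-1.8  -5.71  2.7 ] [-0.93  0.63 -0.51]
```

```bash
python3 -m inch '[[[0.015,-0.005,-0.03,0,0,0,0.7],[0.03,-0.008,-0.06,0,0,0,0.7],[0.045,-0.01,-0.09,0,0,0,0.7],[0.055,-0.01,-0.11,0,0,0,0.7],[0.055,-0.01,-0.11,0,0,0,0.7]]]' 20
python3 - <<'E'
from h import *
Mouth=np.array([.591,.010,.1556]); s=read_state()
print((s["ee_pos"]-Mouth).round(4),((s["ee_pos"]-Mouth)@AX).round(4),(s["ft_force"]@AX).round(2),(s["ft_force"]).round(2),s["torque"].round(2))
cv2.imwrite("pics/top2.png",camera("top")[:,:,::-1]);cv2.imwrite("pics/side2.png",camera("side")[:,:,::-1])
a=cv2.imread("pics/side2.png");b=cv2.imread("pics/top2.png")
cv2.imwrite("pics/v2.png",np.hstack([cv2.resize(a[130:210,180:260],(400,400)),cv2.resize(b[130:210,210:290],(400,400))]))
E
```

```text
time: 5.0
ee_pos: [0.609, 0.0071, 0.1229]
eef_rot: [0.85, -0.063, -0.521, -0.039]
ft_force: [-7.2, -5.5, 8.2]
width: 0.0435
[ 0.018  -0.0029 -0.0327] -0.0374 10.2 [-7.25 -5.54  8.21] [-1.25  1.06 -0.64]
```

View pics/v2.png

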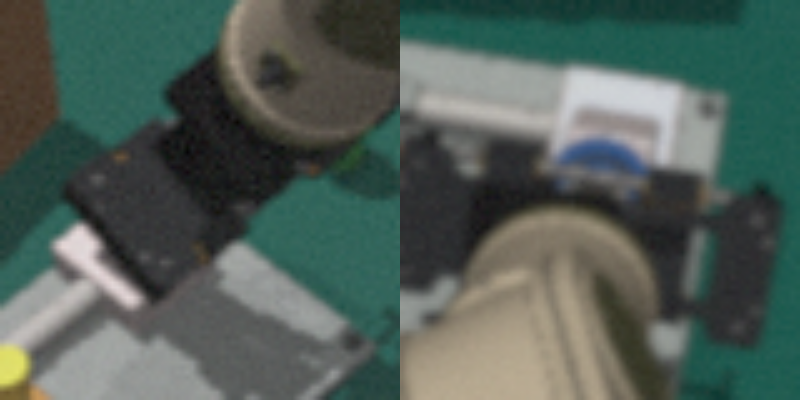

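The pictures show the fingers around the blue barrel, with the flange at about (600,155) in the right half. The tool moved 14.6 mm and the force along the axis is about 10 N. I'll push a little more to find the stop.

```bash
python3 -m inch '[[[0.01,0,-0.02,0,0,0,0.7],[0.015,0,-0.03,0,0,0,0.7],[0.015,0,-0.03,0,0,0,0.7]]]' 20
python3 - <<'E'
from h import *
Mouth=np.array([.591,.010,.1556]); s=read_state()
print((s["ee_pos"]-Mouth).round(4),((s["ee_pos"]-Mouth)@AX).round(4),(s["ft_force"]@AX).round(2),(s["ft_force"]).round(2),s["torque"].round(2))
E
```

```text
time: 5.4
ee_pos: [0.6113, 0.0068, 0.1205]
eef_rot: [0.851, -0.064, -0.521, -0.038]
ft_force: [-16.1, -6.2, 20.2]
width: 0.044
[ 0.0203 -0.0032 -0.0351] -0.0405 24.78 [-16.11  -6.24  20.17] [-1.57  1.57 -0.88]
```

```bash
python3 -m inch '[[[-0.005,0,0.01,0,0,0,0.4],[-0.005,0,0.01,0,0,0,0.2],[-0.005,0,0.01,0,0,0,0.1],[-0.005,0,0.01,0,0,0,0.1],[-0.005,0,0.01,0,0,0,0.1]]]' 10
python3 -m inch '[[[-0.06,0.01,0.12,0,0,0,0],[-0.12,0.02,0.24,0,0,0,0],[-0.2,0.03,0.4,0,0,0,0],[-0.3,0.04,0.6,0,0,0,0],[-0.4,0.06,0.8,0,0,0,0],[-0.5,-0.2,1,0,0,0,0],[-0.5,-0.6,1,0,0,0,0],[-0.5,-1,1,0,0,0,0]]]'
python3 - <<'E'
from h import *
s=read_state();print(s["ee_pos"],s["width"])
cv2.imwrite("pics/top3.png",camera("top")[:,:,::-1]);cv2.imwrite("pics/side3.png",camera("side")[:,:,::-1])
a=cv2.imread("pics/side3.png");b=cv2.imread("pics/top3.png")
cv2.imwrite("pics/v3.png",np.hstack([cv2.resize(a[130:210,180:260],(400,400),interpolation=cv2.INTER_CUBIC),cv2.resize(b[130:210,210:290],(400,400),interpolation=cv2.INTER_CUBIC)]))
E
```

```text
time: 5.9
ee_pos: [0.6097, 0.008, 0.1196]
eef_rot: [0.85, -0.062, -0.522, -0.039]
ft_force: [-0.0, -0.1, -0.7]
width: 0.0741
time: 6.7
ee_pos: [0.5497, -0.1135, 0.2411]
eef_rot: [0.851, -0.062, -0.521, -0.038]
ft_force: [1.3, 0.0, -0.4]
width: 0.0874
[ 0.54974978 -0.11351225  0.24114975] 0.08741926432743448
```

View pics/v3.png

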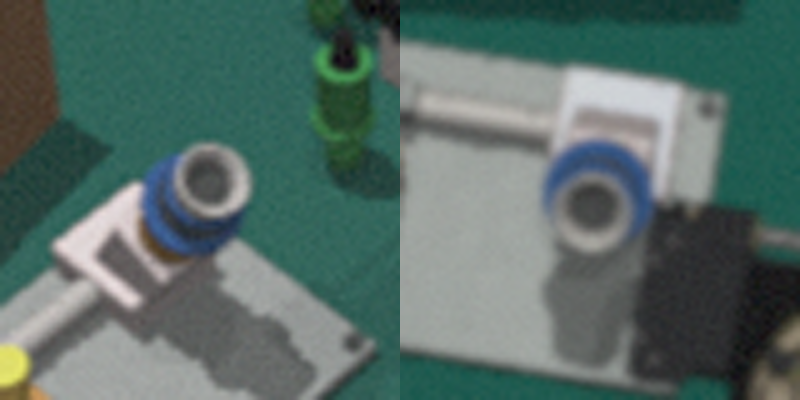

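The mouth rim at (212,178) left and (592,213) right now stands clearly proud of the flange, and the bore is open, so the sleeve has stayed back. Next is the nozzle.

Run:
```python
from h import *
def c4(u,v,x0,y0): return ((u+.5)/4-.5+x0,(v+.5)/4-.5+y0)
for t in((751,209),(753,214)): print("top",plane("top",c4(*t,160,120),.122).round(4))
for t in((533,101),(532,106)): print("side",plane("side",c4(*t,140,90),.122).round(4))
s=cv2.imread("pics/side0.png");t=cv2.imread("pics/top0.png")
crop(s,250,100,50,50,8,"pics/a.png");crop(t,325,155,50,50,8,"pics/b.png")
cv2.imwrite("pics/v4.png",np.hstack([cv2.imread("pics/a.png"),cv2.imread("pics/b.png")]))
N=np.array([.603,-.256,.066]); ax=[[-.056],[-.02],[-.014],[.034],[.056]]
for n,o in(("side",(250,100)),("top",(325,155))): print(n,((proj(n,N+np.array(ax)*[0,0,1])-o+.5)*8-.5).round(0).tolist())
M=frame(np.array([0,0,-1.]),np.array([0.,-1,0]))
print(delta(np.array([.603,-.256,.19]),M))
print(read_state()["joint_positions"].round(2))
```

```text
top [ 0.6041 -0.253   0.122 ]
top [ 0.6007 -0.2543  0.122 ]
side [ 0.6034 -0.2593  0.122 ]
side [ 0.6011 -0.2544  0.122 ]
side [[173.0, 331.0], [176.0, 268.0], [176.0, 257.0], [181.0, 170.0], [183.0, 128.0]]
top [[126.0, 207.0], [146.0, 187.0], [149.0, 184.0], [178.0, 156.0], [192.0, 142.0]]
(array([ 0.4542, -1.1398, -0.411 ]), array([0.0056, 0.0745, 0.0245]), np.float64(28.3))
[ 0.66 -0.14 -0.49  2.01 -0.1   0.79 -1.51]
```

View pics/v4.png

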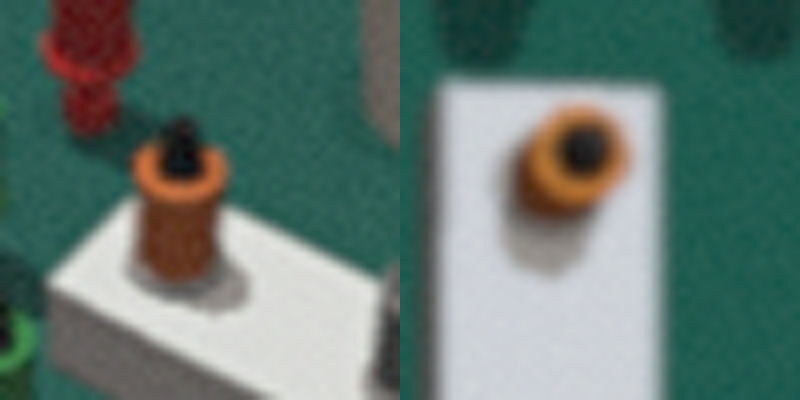

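```bash
python3 -m inch '[[[0,-0.3,0,0.002,0.02,0,0],[0.1,-0.6,0,0.005,0.04,0,0],[0.3,-0.9,0,0.008,0.06,0,0],[0.45,-1,-0.1,0.0105,0.0742,0,0],[0.45,-1,-0.3,0.0105,0.0742,0,0],[0.45,-1,-0.3,0.0105,0.0742,0,0]]]'
python3 - <<'E'
from h import *
M=frame(np.array([0,0,-1.]),-YC)
print(delta(np.array([.603,-.256,.063]),M))
print(read_state()["joint_positions"].round(2))
E
```

```text
time: 7.4
ee_pos: [0.6028, -0.2315, 0.198]
eef_rot: [-0.702, 0.051, 0.708, 0.053]
ft_force: [0.0, 0.7, 0.5]
width: 0.0872
(array([ 0.0014, -0.2041, -1.1249]), array([-0.0005, -0.0014, -0.0001]), np.float64(0.5))
[ 0.61  0.43 -0.43  1.41  0.18  1.35 -1.54]
```

```bash
python3 -m inch '[[[0,-0.204,0,0,0,0,0],[0,-0.204,-0.3,0,0,0,0],[0,-0.204,-0.6,0,0,0,0],[0,-0.204,-0.85,0,0,0,0],[0,-0.204,-1,0,0,0,0],[0,-0.204,-1,0,0,0,0]]]'
python3 -m inch '[[[0,0,-0.06,0,0,0,0],[0,0,-0.125,0,0,0,0.3],[0,0,-0.125,0,0,0,0.7],[0,0,-0.125,0,0,0,0.8],[0,0,-0.125,0,0,0,0.8],[0,0,-0.125,0,0,0,0.8],[0,0,-0.125,0,0,0,0.8],[0,0,-0.125,0,0,0,0.8],[0,0,-0.125,0,0,0,0.8],[0,0,-0.125,0,0,0,0.8]]]' 8
python3 - <<'E'
from h import *
M=frame(np.array([0,0,-1.]),-YC);s=read_state()
print(delta(np.array([.603,-.256,.063]),M),s["ft_force"],s["torque"],s["width"])
E
```

```text
time: 8.0
ee_pos: [0.602, -0.2556, 0.0832]
eef_rot: [-0.704, 0.052, 0.706, 0.051]
ft_force: [0.2, 0.5, 0.1]
width: 0.0871
time: 9.0
ee_pos: [0.6042, -0.2567, 0.0694]
eef_rot: [-0.705, 0.053, 0.705, 0.051]
ft_force: [-0.8, -3.8, 1.6]
width: 0.0338
(array([-0.0099,  0.0059, -0.0533]), array([ 0.0003, -0.    , -0.0001]), np.float64(0.1)) [-0.84342181 -3.77163201  1.64125229] [-0.53059576  0.0712372  -0.05633365] 0.03376298012350708
```

```bash
python3 -m inch '[[[0,0,0,0,0,0,0.8],[0,0,0,0,0,0,0.8],[0,0,0.15,0,0,0,0.8],[0,0,0.35,0,0,0,0.8],[0,0,0.65,0,0,0,0.8],[0,0,1,0,0,0,0.8],[0,0,1,0,0,0,0.8]]]' 40
python3 -m inch '[[[0,0.2,0.3,0,0,0,0.8],[0,0.5,0.5,0,0,0,0.8],[-0.1,0.8,0.5,0,0,0,0.8],[-0.1,1,0.5,0,0,0,0.8],[-0.1,1,0.5,0,0,0,0.8]]]'
python3 - <<'E'
from h import *
s=read_state();print(s["ee_pos"].round(4),s["width"],R.from_quat(s["eef_rot"]).as_matrix()[:,0].round(3))
a=camera("side")[:,:,::-1];b=camera("top")[:,:,::-1]
cv2.imwrite("pics/side5.png",a);cv2.imwrite("pics/top5.png",b)
p=proj("side",s["ee_pos"])[0];q=proj("top",s["ee_pos"])[0];print(p,q)
x,y=(p-40).astype(int);u,v=(q-40).astype(int)
cv2.imwrite("pics/v5.png",np.hstack([cv2.resize(a[max(y,0):y+80,x:x+80],(400,400),interpolation=cv2.INTER_CUBIC),cv2.resize(b[v:v+80,u:u+80],(400,400),interpolation=cv2.INTER_CUBIC)]))
E
```

```text
time: 9.7
ee_pos: [0.6069, -0.2559, 0.1954]
eef_rot: [0.708, -0.053, -0.702, -0.051]
ft_force: [1.2, 0.2, -0.8]
width: 0.033
time: 10.2
ee_pos: [0.5921, -0.1304, 0.2489]
eef_rot: [-0.705, 0.049, 0.706, 0.05]
ft_force: [-0.3, 0.8, -1.6]
width: 0.0331
[ 0.5921 -0.1304  0.2489] 0.03310232171847256 [-0.001  0.001 -1.   ]
[251.6631674  109.93085204] [307.02900561 164.43438903]
```

View pics/v5.png

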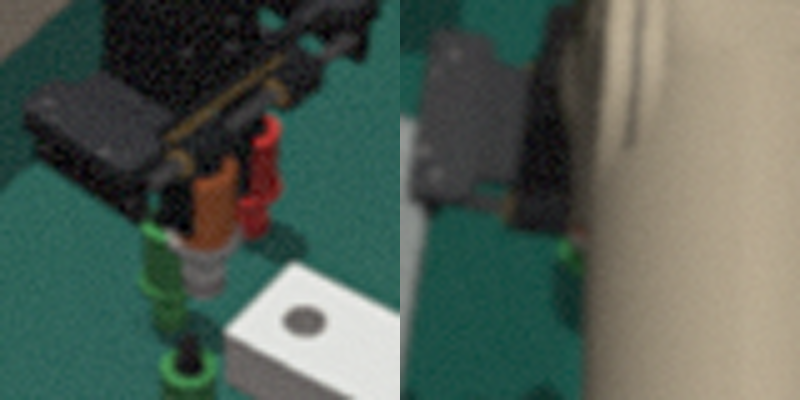

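The orange nozzle is in the jaws, with its plug hanging straight down to about (206,290) in the left half, and its hole in the rest is empty. I'll check how high it sits in the grasp.

Run:
```python
from h import *
s=read_state();p=s["ee_pos"];T=R.from_quat(s["eef_rot"]).as_matrix()
for off in(0,.0034,.007):
    c=p+T[:,0]*off
    P=np.array([c+T[:,0]*k for k in(.056,.020,.014)])
    print(off,((proj("side",P)-[211,69]+.5)*5-.5).round(1).tolist())
# edge profile down the nozzle
im=cv2.imread("pics/side5.png")
for r in range(112,132): print(r,((r-69+.5)*5-.5),im[r,211+38:211+46].tolist()[2:5])
Mouth=np.array([.591,.009,.1556])
print(delta(Mouth+AX*.09,frame(-AX,-YC)), s["joint_positions"].round(2))
```

```text
0 [[210.8, 276.3], [210.9, 229.2], [210.9, 221.2]]
0.0034 [[210.8, 280.6], [210.9, 233.8], [210.9, 225.7]]
0.007 [[210.8, 285.2], [210.9, 238.5], [210.9, 230.6]]
112 217.0 [[27, 53, 99], [42, 63, 107], [33, 59, 104]]
113 222.0 [[29, 51, 102], [30, 59, 106], [40, 59, 104]]
114 227.0 [[37, 61, 108], [34, 58, 106], [42, 64, 109]]
115 232.0 [[32, 57, 101], [42, 63, 109], [38, 56, 104]]
116 237.0 [[32, 52, 103], [39, 64, 109], [28, 55, 100]]
117 242.0 [[39, 59, 108], [28, 55, 101], [35, 55, 104]]
118 247.0 [[41, 61, 101], [46, 64, 104], [48, 61, 102]]
119 252.0 [[79, 86, 102], [72, 79, 99], [77, 83, 99]]
120 257.0 [[96, 97, 101], [92, 94, 100], [89, 90, 91]]
121 262.0 [[83, 83, 85], [88, 87, 89], [87, 89, 88]]
122 267.0 [[77, 80, 80], [86, 86, 85], [82, 84, 83]]
123 272.0 [[89, 89, 91], [86, 88, 87], [90, 92, 94]]
124 277.0 [[99, 103, 104], [98, 98, 101], [98, 101, 100]]
125 282.0 [[97, 96, 99], [89, 91, 93], [84, 88, 88]]
126 287.0 [[83, 84, 86], [82, 80, 86], [79, 76, 82]]
127 292.0 [[78, 77, 82], [78, 78, 81], [78, 80, 78]]
128 297.0 [[93, 95, 89], [89, 92, 83], [85, 91, 72]]
129 302.0 [[88, 99, 58], [93, 101, 58], [91, 99, 54]]
130 307.0 [[87, 96, 42], [90, 98, 44], [88, 98, 41]]
131 312.0 [[80, 88, 40], [84, 94, 45], [91, 101, 52]]
(array([-0.3445,  1.2536, -0.1056]), array([-0.0108, -0.0744, -0.0004]), np.float64(27.1)) [ 0.53  0.32 -0.48  1.45  0.15  1.41 -1.67]
```

```bash
python3 -m inch '[[[-0.1,0.2,0.1,0,-0.015,0,0.8],[-0.2,0.5,0.2,-0.005,-0.035,0,0.8],[-0.3,0.8,0.2,-0.008,-0.055,0,0.8],[-0.34,1,0.2,-0.0108,-0.0744,0,0.8],[-0.34,1,0.2,-0.0108,-0.0744,0,0.8],[-0.34,1,0.2,-0.0108,-0.0744,0,0.8]]]'
python3 - <<'E'
from h import *
Mouth=np.array([.591,.0096,.1556])
print(delta(Mouth+AX*.09,frame(-AX,-YC)), read_state()["joint_positions"].round(2))
E
```

```text
time: 10.9
ee_pos: [0.5506, -0.017, 0.2731]
eef_rot: [0.85, -0.064, -0.521, -0.038]
ft_force: [0.9, -1.2, -2.0]
width: 0.0332
(array([-0.0004,  0.2724, -0.3108]), array([ 0.0002,  0.    , -0.    ]), np.float64(0.1)) [ 0.54 -0.19 -0.59  1.97 -0.01  0.87 -1.77]
```

```bash
python3 -m inch '[[[0,0.272,0,0,0,0,0.8],[0,0.272,-0.15,0,0,0,0.8],[0,0.272,-0.31,0,0,0,0.8],[0,0.272,-0.31,0,0,0,0.8]]]'
python3 - <<'E'
from h import *
Mouth=np.array([.591,.0096,.1556]);s=read_state();p=s["ee_pos"]
print(delta(Mouth+AX*.068,frame(-AX,-YC)))
a=camera("side")[:,:,::-1];b=camera("top")[:,:,::-1]
cv2.imwrite("pics/side6.png",a);cv2.imwrite("pics/top6.png",b)
cv2.imwrite("pics/v6.png",np.hstack([cv2.resize(a[120:200,180:260],(400,400),interpolation=cv2.INTER_CUBIC),cv2.resize(b[130:210,210:290],(400,400),interpolation=cv2.INTER_CUBIC)]))
T=R.from_quat(s["eef_rot"]).as_matrix()
print(((proj("side",np.array([p+T[:,0]*.0605,p+T[:,0]*.0245,Mouth]))-[180,120]+.5)*5-.5).round(0).tolist())
E
```

```text
time: 11.3
ee_pos: [0.5511, 0.0151, 0.2335]
eef_rot: [0.849, -0.063, -0.523, -0.04]
ft_force: [0.0, -0.8, -1.7]
width: 0.0331
(array([ 0.078 , -0.0079, -0.1443]), array([-0.0003, -0.0007,  0.0002]), np.float64(0.3))
[[229.0, 212.0], [249.0, 188.0], [213.0, 229.0]]
```

View pics/v6.png

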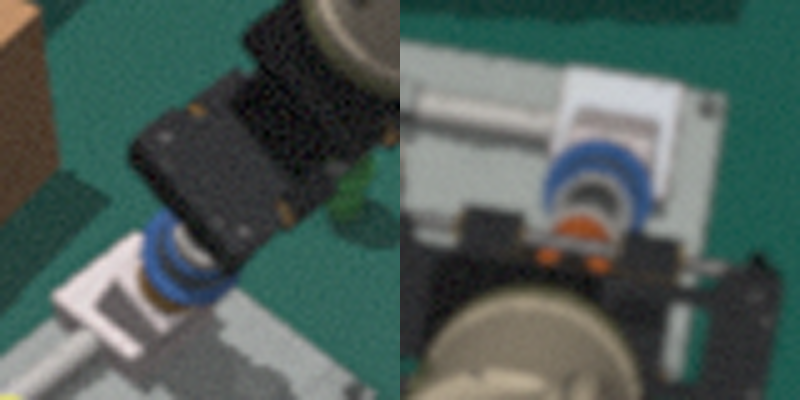

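```bash
python3 -m inch '[[[0.04,-0.004,-0.072,0,0,0,0.8],[0.078,-0.008,-0.144,0,0,0,0.8],[0.11,-0.013,-0.21,0,0,0,0.8],[0.145,-0.018,-0.278,0,0,0,0.8],[0.145,-0.018,-0.278,0,0,0,0.8]]]'
python3 - <<'E'
from h import *
Mouth=np.array([.591,.0096,.1556]);s=read_state();p=s["ee_pos"]-Mouth
print(p@AX,(p-AX*(p@AX)).round(4),s["ft_force"].round(1),(s["ft_force"]@AX).round(1),s["torque"].round(2),delta(Mouth+AX*.0245,frame(-AX,-YC)))
E
```

```text
time: 11.9
ee_pos: [0.5685, 0.0141, 0.2009]
eef_rot: [0.85, -0.063, -0.522, -0.039]
ft_force: [0.2, 0.4, -2.1]
width: 0.033
0.05079121467158627 [0.0003 0.0011 0.0001] [ 0.2  0.4 -2.1] -1.9 [0.14 0.77 0.02] (array([ 0.0959, -0.0242, -0.1958]), array([-0.0001, -0.0002, -0.0001]), np.float64(0.1))
```

No contact force so far, and the plug is about 10 mm inside the mouth. I'll continue along the axis.

```bash
python3 -m inch '[[[0.03,-0.01,-0.06,0,0,0,0.8],[0.05,-0.014,-0.1,0,0,0,0.8],[0.065,-0.018,-0.133,0,0,0,0.8],[0.065,-0.018,-0.133,0,0,0,0.8]]]'
python3 - <<'E'
from h import *
Mouth=np.array([.591,.0096,.1556]);s=read_state();p=s["ee_pos"]-Mouth
print(p@AX,(p-AX*(p@AX)).round(4),s["ft_force"].round(1),(s["ft_force"]@AX).round(1),s["torque"].round(2),delta(Mouth+AX*.0245,frame(-AX,-YC)))
E
```

```text
time: 12.3
ee_pos: [0.5766, 0.012, 0.1862]
eef_rot: [0.85, -0.063, -0.521, -0.038]
ft_force: [2.4, -1.5, -4.7]
width: 0.0335
0.03387779860465223 [0.0008 0.0001 0.0004] [ 2.4 -1.5 -4.7] -5.4 [-0.11  0.58 -0.13] (array([ 0.0282, -0.0062, -0.073 ]), array([ 0.    ,  0.0001, -0.0001]), np.float64(0.1))
```

```bash
python3 -m inch '[[[0.012,-0.002,-0.024,0,0,0,0.8],[0.025,-0.004,-0.05,0,0,0,0.8],[0.035,-0.006,-0.073,0,0,0,0.8],[0.045,-0.008,-0.093,0,0,0,0.8],[0.045,-0.008,-0.093,0,0,0,0.8]]]'
python3 - <<'E'
from h import *
Mouth=np.array([.591,.0096,.1556]);s=read_state();p=s["ee_pos"]-Mouth
print(p@AX,(p-AX*(p@AX)).round(4),s["ft_force"].round(1),(s["ft_force"]@AX).round(1),s["torque"].round(2),s["width"])
E
```

```text
time: 12.8
ee_pos: [0.5825, 0.0113, 0.1779]
eef_rot: [0.851, -0.063, -0.52, -0.038]
ft_force: [-26.1, -0.5, 27.9]
width: 0.0328
0.023810171406387307 [0.0022 0.0001 0.0011] [-26.1  -0.5  27.9] 36.6 [-0.53  2.94 -0.5 ] 0.03277927347951864
```

```bash
python3 -m inch '[[[-0.008,0.001,0.014,0,0,0,0.8],[-0.012,0.002,0.02,0,0,0,0.8]]]'
python3 - <<'E'
from h import *
s=read_state();Mouth=np.array([.591,.0096,.1556]);p=s["ee_pos"]-Mouth
print(p@AX,(s["ft_force"]@AX).round(1),s["ft_force"].round(1))
a=camera("side")[:,:,::-1];b=camera("top")[:,:,::-1]
cv2.imwrite("pics/side7.png",a);cv2.imwrite("pics/top7.png",b)
cv2.imwrite("pics/v7.png",np.hstack([cv2.resize(a[120:200,180:260],(400,400),interpolation=cv2.INTER_CUBIC),cv2.resize(b[130:210,210:290],(400,400),interpolation=cv2.INTER_CUBIC)]))
E
```

```text
time: 13.0
ee_pos: [0.5809, 0.0117, 0.1783]
eef_rot: [0.851, -0.063, -0.52, -0.038]
ft_force: [0.2, 0.1, 0.3]
width: 0.0333
0.024921414244985424 0.2 [0.2 0.1 0.3]
```

View pics/v7.png

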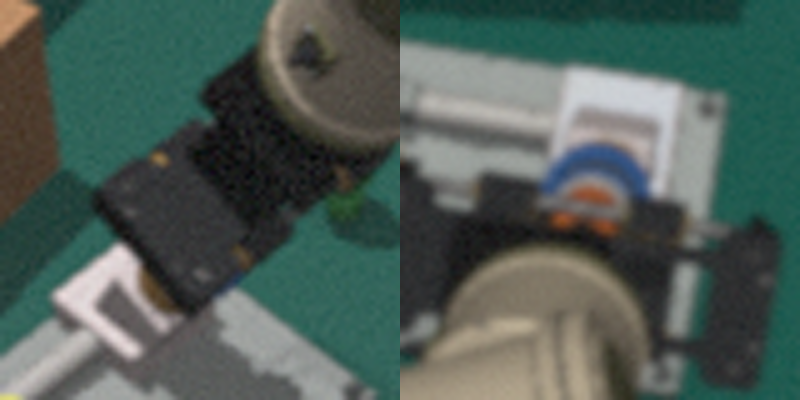

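The blue flange at (592,165) on the right again sits close under the rim. I'll let go and check from a clear view.

```bash
python3 -m inch '[[[0,0,0,0,0,0,0.5],[0,0,0,0,0,0,0.2],[0,0,0,0,0,0,0],[0,0,0,0,0,0,0],[0,0,0,0,0,0,0],[-0.06,0.009,0.12,0,0,0,0],[-0.13,0.02,0.26,0,0,0,0],[-0.26,0.04,0.52,0,0,0,0],[-0.4,0.06,0.8,0,0,0,0],[-0.5,0.07,1,0,0,0,0]]]' 10
python3 -m inch '[[[-0.3,-0.1,0.2,0,0,0,0],[-0.6,-0.2,0.5,0,0,0,0],[-0.8,-0.2,0.5,0,0,0,0],[-0.8,-0.2,0.5,0,0,0,0]]]'
python3 - <<'E'
from h import *
s=read_state();print(s["ee_pos"],s["joint_positions"].round(2))
a=camera("side")[:,:,::-1];b=camera("top")[:,:,::-1]
cv2.imwrite("pics/side8.png",a);cv2.imwrite("pics/top8.png",b)
cv2.imwrite("pics/v8.png",np.hstack([cv2.resize(a[120:200,180:260],(400,400),interpolation=cv2.INTER_CUBIC),cv2.resize(b[130:210,210:290],(400,400),interpolation=cv2.INTER_CUBIC)]))
M=np.array([.591,.0096,.1556])
for n,o in(("side",(180,120)),("top",(210,130))): print(n,((proj(n,np.array([M+AX*k for k in(0,.006,.054,.076)]))-o+.5)*5-.5).round(0).tolist())
E
```

```text
time: 14.1
ee_pos: [0.5201, 0.0205, 0.3003]
eef_rot: [0.851, -0.062, -0.52, -0.038]
ft_force: [0.2, -0.3, -0.5]
width: 0.087
time: 14.5
ee_pos: [0.4342, -0.0047, 0.3619]
eef_rot: [0.851, -0.065, -0.519, -0.039]
ft_force: [-0.0, 0.5, 0.5]
width: 0.0874
[ 0.43415835 -0.00470031  0.36186331] [ 0.18 -0.5  -0.26  2.01 -0.02  1.15 -1.8 ]
side [[213.0, 229.0], [216.0, 225.0], [242.0, 194.0], [255.0, 179.0]]
top [[194.0, 212.0], [193.0, 215.0], [185.0, 240.0], [181.0, 251.0]]
```

View pics/v8.png

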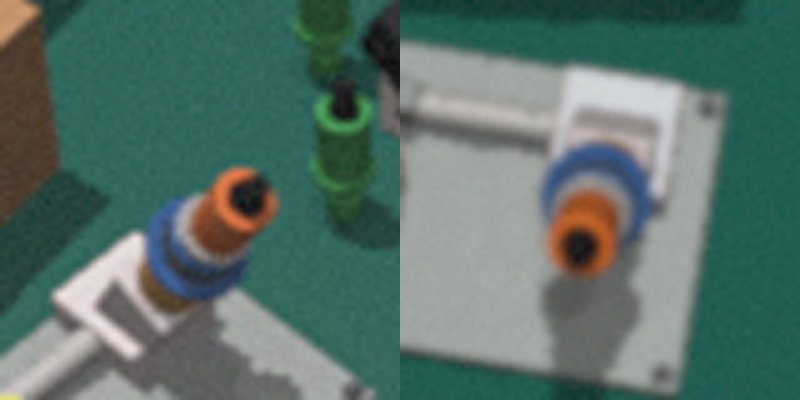

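The nozzle lies on the axis, with its grip top at (245,195) left and (582,245) right, about where "home" projects to. Next I'll check the sleeve position by comparing the blue masks of forward, latched and now.

Run:
```python
from h import *
ims=[]
for k in(0,3,8):
    for n,(x,y) in(("side",(196,146)),("top",(226,142))):
        im=cv2.imread(f"pics/{n}{k}.png");h=cv2.cvtColor(im,cv2.COLOR_BGR2HSV)
        m=cv2.inRange(h,(100,100,40),(125,255,255));b=np.zeros_like(m);b[y:y+46,x:x+46]=1;m*=b
        ys,xs=np.nonzero(m);print(k,n,len(xs),np.percentile(xs,[1,50,99]),np.percentile(ys,[1,50,99]))
        ims.append(cv2.resize(im[y:y+46,x:x+46],(266,290),interpolation=cv2.INTER_CUBIC))
cv2.imwrite("pics/v9.png",np.vstack([np.hstack(ims[0::2]),np.hstack(ims[1::2])]))
```

```text
0 side 124 [209.23 214.5  228.  ] [160. 173. 179.]
0 top 101 [239. 252. 259.] [159. 164. 174.]
3 side 138 [209. 214. 227.] [161. 174. 180.]
3 top 120 [240. 252. 259.] [159. 163. 174.]
8 side 125 [210. 214. 228.] [160.24 173.   179.  ]
8 top 102 [239.  251.5 259. ] [159.01 164.   173.99]
```

View pics/v9.png

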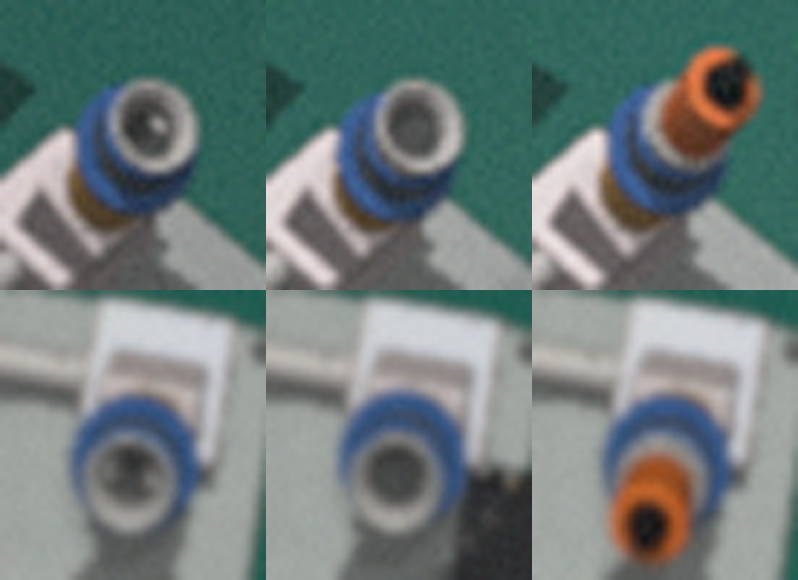

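The sleeve is forward again: its blue area is 125/102 px, against 124/101 at the start and 138/120 when latched. So the nozzle is locked. Now the valve; first I'll check the clearances around it.

```bash
python3 - <<'E'
from h import *
k=512/800
print("bottle cap",tri((141*k,289*k),(240*k,130*k)))
print("box near top edge",[tri((a[0]*k,a[1]*k),(b[0]*k,b[1]*k)) for a,b in(((149,236),(303,160)),((211,263),(303,160)),((294,190),(440,160)))])
# valve handle now (top8, side8)
for n in("side","top"):
    im=cv2.imread(f"pics/{n}8.png");h=cv2.cvtColor(im,cv2.COLOR_BGR2HSV);m=cv2.inRange(h,(22,110,110),(34,255,255))
    b=np.zeros_like(m)
    x0,y0,x1,y1={"side":(145,190,200,235),"top":(150,140,215,180)}[n];b[y0:y1,x0:x1]=1;m*=b
    ys,xs=np.nonzero(m);print(n,len(xs),xs.min(),xs.max(),ys.min(),ys.max())
H=np.array([.629,.146,.098])
for ang in (84.5,):
    a=np.radians(ang);u=np.array([np.cos(a),np.sin(a),0]);G=H+.075*u
    print("grip",G)
    t=np.array([np.cos(np.radians(ang-90)),np.sin(np.radians(ang-90)),0])
    print(delta(np.r_[G[:2],.2],frame(np.array([0,0,-1.]),t)))
    for n in("side","top"): print(n,proj(n,np.array([H+[0,0,.011],G+[0,0,.011],H+.095*u+[0,0,.011]])).round(1).tolist())
E
python3 - <<'E'
from sys import path; path.insert(0,".")
from h import *
import os; os.chdir(".")
a=cv2.imread("pics/side8.png");b=cv2.imread("pics/top8.png")
cv2.imwrite("pics/v10.png",np.hstack([cv2.resize(a[185:245,145:205],(400,400),interpolation=cv2.INTER_CUBIC),cv2.resize(b[135:195,155:215],(400,400),interpolation=cv2.INTER_CUBIC)]))
E
```

```text
bottle cap (array([0.82167512, 0.26405177, 0.16968784]), np.float64(2.5462786620210038e-05))
box near top edge [(array([0.7966932 , 0.18001067, 0.2219364 ]), np.float64(0.10316991205757595)), (array([0.77111606, 0.15568918, 0.16490856]), np.float64(0.003512396489778972)), (array([ 0.78372877, -0.07598638,  0.14184025]), np.float64(0.0050707703812408))]
side 244 153 185 200 229
top 267 164 204 155 166
grip [0.63618843 0.22065471 0.098     ]
(array([ 1.6828,  1.8443, -1.3352]), array([-0.0517,  0.0659,  0.252 ]), np.float64(95.6))
side [[180.6, 202.9], [159.7, 221.0], [154.0, 226.0]]
top [[198.4, 161.0], [170.9, 157.8], [163.6, 157.0]]
```

View pics/v10.png

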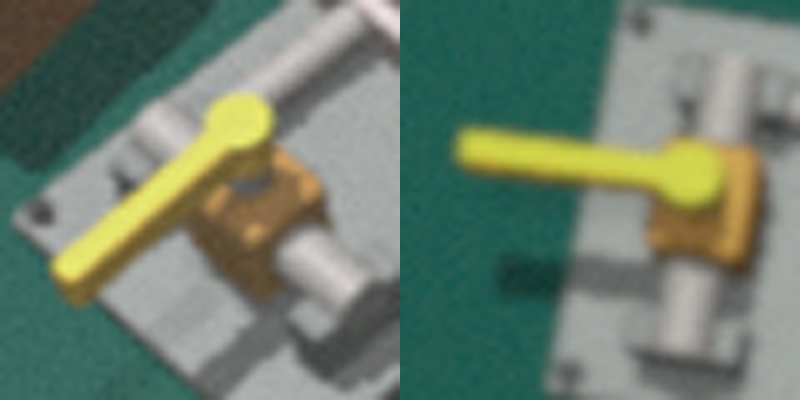

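The handle runs from the hub at (240,120) to its end at (70,270) in the left half, and from (693,173) to (460,148) in the right half. That matches my estimate of hinge (0.629,0.146) and azimuth 84.5°. The bottle and box are clear.

```bash
python3 -m inch '[[[0.1,0.2,0,-0.004,0.005,0.02,0.3],[0.3,0.4,0,-0.008,0.011,0.042,0.3],[0.5,0.6,0,-0.013,0.0165,0.063,0.3],[0.7,0.8,0,-0.018,0.022,0.084,0.3],[0.8,0.9,0,-0.022,0.028,0.107,0.3],[0.8,0.9,0,-0.026,0.033,0.126,0.3],[0.8,0.9,0,-0.026,0.033,0.126,0.3]]]'
python3 - <<'E'
from h import *
t=np.radians(-5.5)
print(delta(np.array([.636,.2205,.2]),frame(np.array([0,0,-1.]),np.array([np.cos(t),np.sin(t),0]))),read_state()["joint_positions"].round(2))
E
```

```text
time: 15.3
ee_pos: [0.5316, 0.1043, 0.3586]
eef_rot: [0.751, 0.225, -0.572, 0.239]
ft_force: [-0.4, -0.1, -1.0]
width: 0.0608
(array([ 0.8699,  0.9679, -1.3216]), array([-0.0254,  0.0329,  0.1267]), np.float64(48.0)) [ 0.01 -0.07 -0.27  1.66 -0.02  1.3  -1.16]
```

```bash
python3 -m inch '[[[0.2,0.2,0,-0.004,0.005,0.02,0.3],[0.4,0.4,-0.1,-0.008,0.011,0.042,0.3],[0.6,0.6,-0.3,-0.013,0.0165,0.063,0.3],[0.8,0.8,-0.5,-0.018,0.022,0.084,0.3],[0.87,0.968,-0.8,-0.022,0.028,0.107,0.3],[0.87,0.968,-1,-0.0254,0.0329,0.1267,0.3],[0.87,0.968,-1,-0.0254,0.0329,0.1267,0.3]]]'
python3 - <<'E'
from h import *
t=np.radians(-5.5)
s=read_state()
print(delta(np.array([.636,.2205,.083]),frame(np.array([0,0,-1.]),np.array([np.cos(t),np.sin(t),0]))),s["joint_positions"].round(2),s["width"])
E
```

```text
time: 16.0
ee_pos: [0.6338, 0.2205, 0.2348]
eef_rot: [-0.523, -0.476, 0.525, -0.474]
ft_force: [-0.2, -0.6, -0.8]
width: 0.0612
(array([ 1.8500e-02,  3.0000e-04, -1.2648e+00]), array([-0.0001, -0.0007,  0.0002]), np.float64(0.3)) [-0.14  0.46 -0.37  1.28  0.16  1.43 -0.6 ] 0.06119961463647124
```

```bash
python3 -m inch '[[[0.018,0,-0.3,0,0,0,0.3],[0.018,0,-0.6,0,0,0,0.3],[0.018,0,-0.9,0,0,0,0.3],[0.018,0,-1,0,0,0,0.3],[0.018,0,-1,0,0,0,0.3]]]'
python3 -m inch '[[[0,0,-0.1,0,0,0,0.3],[0,0,-0.2,0,0,0,0.3],[0,0,-0.26,0,0,0,0.45],[0,0,-0.26,0,0,0,0.6],[0,0,-0.26,0,0,0,0.7],[0,0,-0.26,0,0,0,0.7]]]' 5
python3 - <<'E'
from h import *
s=read_state()
print(s["ee_pos"].round(4),s["ft_force"].round(1),s["width"])
a=camera("side")[:,:,::-1];b=camera("top")[:,:,::-1]
cv2.imwrite("pics/side11.png",a);cv2.imwrite("pics/top11.png",b)
cv2.imwrite("pics/v11.png",np.hstack([cv2.resize(a[165:245,130:210],(400,400),interpolation=cv2.INTER_CUBIC),cv2.resize(b[115:195,145:225],(400,400),interpolation=cv2.INTER_CUBIC)]))
E
```

```text
time: 16.5
ee_pos: [0.637, 0.2199, 0.1201]
eef_rot: [0.526, 0.474, -0.524, 0.474]
ft_force: [-0.1, -0.6, 0.2]
width: 0.0609
time: 17.1
ee_pos: [0.6374, 0.2214, 0.0891]
eef_rot: [0.525, 0.475, -0.522, 0.476]
ft_force: [-0.1, -0.1, 0.3]
width: 0.0371
[0.6374 0.2214 0.0891] [-0.1 -0.1  0.3] 0.03705801545242716
```

View pics/v11.png

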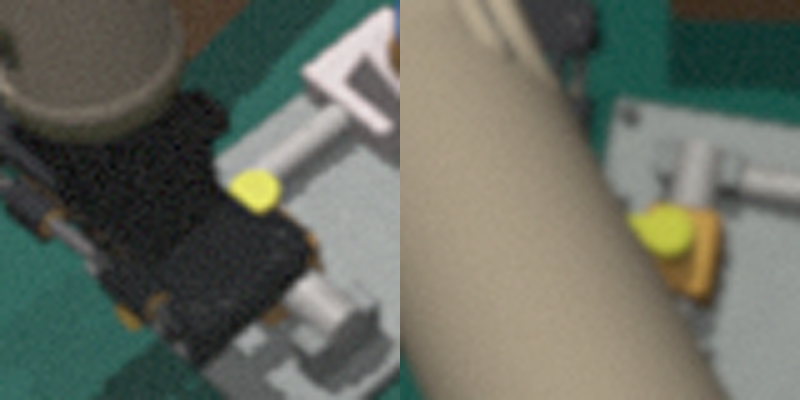

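```bash
python3 -m inch '[[[0,0,-0.05,0,0,0,0.75],[0,0,-0.05,0,0,0,0.75],[0,0,-0.05,0,0,0,0.75],[0,0,-0.05,0,0,0,0.75]]]' 5
python3 - <<'E'
from h import *
s=read_state();print(s["ee_pos"].round(4),s["width"],s["ft_force"].round(1))
H=np.array([.629,.146]);P=lambda d:H+.075*np.array([np.cos(np.radians(d)),np.sin(np.radians(d))])
for a,b in((84.5,129.5),(129.5,178)):
    for d in np.linspace(a,b,7)[1:]: print(d.round(1),((P(d)-P(a))/.12).round(3),round((d-a)/360,4))
E
```

```text
time: 17.6
ee_pos: [0.6371, 0.2211, 0.0826]
eef_rot: [0.525, 0.475, -0.523, 0.476]
ft_force: [0.6, 0.3, 0.1]
width: 0.0221
[0.6371 0.2211 0.0826] 0.02207041903813292 [0.6 0.3 0.1]
92.0 [-0.082  0.002] 0.0208
99.5 [-0.163 -0.006] 0.0417
107.0 [-0.243 -0.024] 0.0625
114.5 [-0.319 -0.053] 0.0833
122.0 [-0.391 -0.092] 0.1042
129.5 [-0.457 -0.14 ] 0.125
137.6 [-0.064 -0.061] 0.0225
145.7 [-0.119 -0.13 ] 0.0449
153.8 [-0.163 -0.206] 0.0674
161.8 [-0.196 -0.287] 0.0898
169.9 [-0.218 -0.373] 0.1123
178.0 [-0.227 -0.46 ] 0.1347
```

```bash
python3 -m inch '[[[-0.08,0.002,0,0,0,0.02,0.75],[-0.16,-0.006,0,0,0,0.04,0.75],[-0.24,-0.024,0,0,0,0.062,0.75],[-0.32,-0.053,0,0,0,0.083,0.75],[-0.39,-0.09,0,0,0,0.104,0.75],[-0.457,-0.14,0,0,0,0.125,0.75],[-0.457,-0.14,0,0,0,0.125,0.75]]]'
python3 - <<'E'
from h import *
s=read_state();d=s["ee_pos"][:2]-[.629,.146];T=R.from_quat(s["eef_rot"]).as_matrix()
print(np.linalg.norm(d),np.degrees(np.arctan2(d[1],d[0])),np.degrees(np.arctan2(T[1,1],T[0,1])),s["width"],s["ft_force"].round(1),s["joint_positions"].round(2))
E
```

```text
time: 18.3
ee_pos: [0.5819, 0.2036, 0.0828]
eef_rot: [0.302, 0.64, -0.3, 0.64]
ft_force: [-0.3, 0.2, -0.5]
width: 0.0219
0.0743913082415715 129.23259666968164 39.560863125201 0.02191106066446846 [-0.3  0.2 -0.5] [-0.    0.48 -0.52  1.62  0.26  1.11  0.1 ]
```

```bash
python3 -m inch '[[[-0.064,-0.06,0,0,0,0.0225,0.75],[-0.119,-0.13,0,0,0,0.045,0.75],[-0.163,-0.206,0,0,0,0.0674,0.75],[-0.196,-0.287,0,0,0,0.09,0.75],[-0.215,-0.36,0,0,0,0.112,0.75],[-0.215,-0.36,0,0,0,0.112,0.75]]]'
python3 - <<'E'
from h import *
s=read_state();d=s["ee_pos"][:2]-[.629,.146];T=R.from_quat(s["eef_rot"]).as_matrix()
print(np.linalg.norm(d),np.degrees(np.arctan2(d[1],d[0])),np.degrees(np.arctan2(T[1,1],T[0,1])),s["width"],s["ft_force"].round(1),s["joint_positions"].round(2))
E
```

```text
time: 18.9
ee_pos: [0.5568, 0.1602, 0.0826]
eef_rot: [0.065, 0.705, -0.063, 0.704]
ft_force: [0.2, -0.0, -0.1]
width: 0.0216
0.07353952570540835 168.87173927181905 79.62884373575379 0.02155665386023176 [ 0.2 -0.  -0.1] [ 0.18  0.43 -0.66  1.72  0.29  1.09  0.82]
```

```bash
python3 -m inch '[[[0,-0.025,0,0,0,0.005,0.75],[0,-0.05,0,0,0,0.005,0.75],[0,-0.06,0,0,0,0.005,0.75],[0,-0.06,0,0,0,0.005,0.75]]]'
python3 - <<'E'
from h import *
s=read_state();d=s["ee_pos"][:2]-[.629,.146]
print(np.degrees(np.arctan2(d[1],d[0])),s["ft_force"].round(1))
E
python3 -m inch '[[[0,-0.02,0,0,0,0,0.75],[0,-0.03,0,0,0,0,0.75],[0,-0.03,0,0,0,0,0.75]]]'
```

```text
time: 19.3
ee_pos: [0.5566, 0.1542, 0.0826]
eef_rot: [0.054, 0.706, -0.052, 0.705]
ft_force: [-1.1, 1.1, 0.6]
width: 0.0216
173.56993552188501 [-1.1  1.1  0.6]
time: 19.6
ee_pos: [0.5564, 0.1525, 0.0826]
eef_rot: [0.054, 0.705, -0.05, 0.705]
ft_force: [1.0, 7.8, -2.7]
width: 0.0222
```

```bash
python3 -m inch '[[[0,-0.02,0,0,0,0,0.75],[0,-0.02,0,0,0,0,0.75]]]'
python3 -m inch '[[[0,0.05,0,0,0,0,0.6],[0,0.05,0,0,0,0,0.5],[0,0.05,0,0,0,0,0.4],[0,0.05,0,0,0,0,0.3],[0,0.05,0,0,0,0,0.3]]]'
```

```text
time: 19.8
ee_pos: [0.5561, 0.1505, 0.0826]
eef_rot: [0.054, 0.706, -0.049, 0.705]
ft_force: [0.1, 9.2, -3.1]
width: 0.0255
time: 20.3
ee_pos: [0.5566, 0.1534, 0.0825]
eef_rot: [0.053, 0.706, -0.051, 0.705]
ft_force: [-0.4, -0.4, -0.4]
width: 0.0566
```

```bash
python3 -m inch '[[[0,0,0.2,0,0,0,0.3],[0,0,0.5,0,0,0,0.3],[0,0,0.8,0,0,0,0.3],[0,0,1,0,0,0,0.3],[-0.2,0.2,1,0,0,0,0.3],[-0.6,0.6,1,0,0,0,0.3],[-0.9,1,1,0,0,0,0.3],[-0.9,1,1,0,0,0,0.3]]]'
python3 -m inch '[[[-0.2,0.4,0.2,0,0,0,0.3],[-0.3,0.8,0.2,0,0,0,0.3],[-0.3,1,0.2,0,0,0,0.3],[-0.3,1,0.2,0,0,0,0.3]]]'
python3 - <<'E'
from h import *
a=camera("side")[:,:,::-1];b=camera("top")[:,:,::-1]
cv2.imwrite("pics/side12.png",a);cv2.imwrite("pics/top12.png",b)
cv2.imwrite("pics/v12.png",np.hstack([cv2.resize(a[150:250,145:245],(400,400),interpolation=cv2.INTER_CUBIC),cv2.resize(b[120:220,170:270],(400,400),interpolation=cv2.INTER_CUBIC)]))
H=np.array([.629,.146,.109])
for d in (160,165,168,171.5):
    u=np.array([np.cos(np.radians(d)),np.sin(np.radians(d)),0])
    print(d,((proj("side",H+.095*u)-[145,150]+.5)*4-.5).round(0),((proj("top",H+.095*u)-[170,120]+.5)*4-.5).round(0))
E
```

```text
time: 21.1
ee_pos: [0.4456, 0.2769, 0.203]
eef_rot: [0.052, 0.706, -0.049, 0.705]
ft_force: [0.7, 0.8, 0.7]
width: 0.0607
time: 21.5
ee_pos: [0.4101, 0.3982, 0.2268]
eef_rot: [0.052, 0.706, -0.048, 0.705]
ft_force: [0.4, 0.5, 0.1]
width: 0.061
160 [[219. 312.]] [[ 61. 295.]]
165 [[230. 305.]] [[ 73. 299.]]
168 [[236. 301.]] [[ 80. 301.]]
171.5 [[243. 296.]] [[ 89. 302.]]
```

View pics/v12.png

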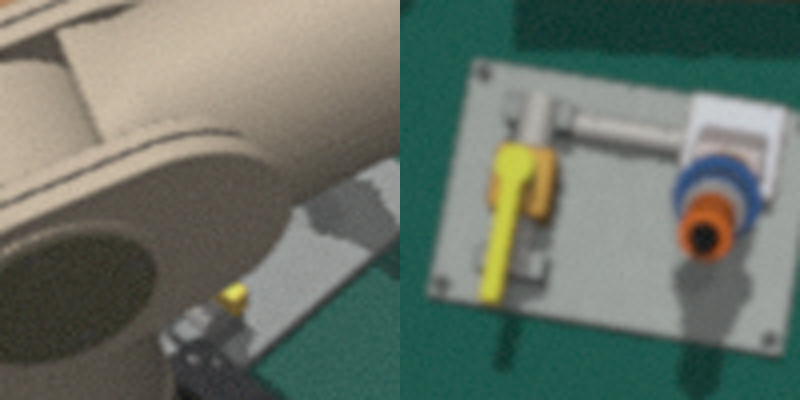

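In the top view (right half) the handle runs from the hub at (515,162) to its end at (491,300). The predicted end for fully open is (489,302). I'll measure the angle more closely, both now and at the start.

Run:
```python
from h import *
import math
for k in(0,12):
    im=cv2.imread(f"pics/top{k}.png");h=cv2.cvtColor(im,cv2.COLOR_BGR2HSV);m=cv2.inRange(h,(22,110,110),(34,255,255))
    b=np.zeros_like(m);b[140:215,155:215]=1;m*=b
    ys,xs=np.nonzero(m);P=np.array([plane("top",(x,y),.109)[:2] for x,y in zip(xs,ys)])
    r=np.linalg.norm(P-[.629,.146],axis=1);Q=P[r>.03].astype(np.float32)
    vx,vy,x0,y0=cv2.fitLine(Q,cv2.DIST_L2,0,.01,.01).ravel()
    print(k,len(Q),math.degrees(math.atan2(vy,vx))%180, Q.mean(0), np.degrees(np.arctan2(*(Q.mean(0)-[.629,.146])[::-1])))
```

```text
0 135 83.5076003285119 [0.6350746 0.2076293] 84.37070941487292
12 134 171.2595243486243 [0.5680769 0.1545681] 171.99453686389444
```

Run:
```python
from h import *
for k in(8,12):
    im=cv2.imread(f"pics/top{k}.png");h=cv2.cvtColor(im,cv2.COLOR_BGR2HSV)
    for nm,lo,hi in(("orange",(5,150,110),(16,255,255)),("blue",(100,100,40),(125,255,255))):
        m=cv2.inRange(h,lo,hi);b=np.zeros_like(m);b[142:195,226:272]=1;m*=b;ys,xs=np.nonzero(m);print(k,nm,len(xs),xs.mean().round(2),ys.mean().round(2))
s=read_state();print(s["time"],s["ft_force"].round(1),np.abs(s["joint_vel"]).max())
a=cv2.imread("pics/top12.png");cv2.imwrite("pics/top12b.png",cv2.resize(a,(800,600)))
```

```text
8 orange 106 247.17 175.03
8 blue 102 250.38 164.53
12 orange 105 247.28 175.04
12 blue 103 250.43 164.57
21.6 [-0.1 -0.  -0.4] 0.03135405745084066
```

View pics/top12b.png

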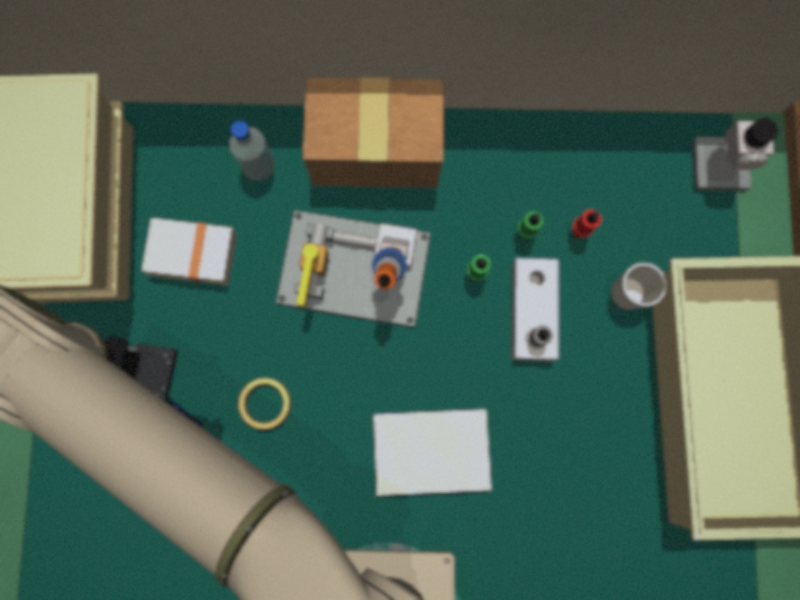

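The full top view shows everything still in place. The dispenser is partly hidden, but the gripper is above it at z = 0.227 m, against its 0.106 m height. I'll let the arm settle and hand in.

```bash
python3 -m inch '[[[0,0,0.2,0,0,0,0.3],[0,0,0.2,0,0,0,0.3],[0,0,0.2,0,0,0,0.3],[0,0,0.2,0,0,0,0.3]]]'
python3 -c "
from bench import *
print(close_job())"
```

```text
time: 22.0
ee_pos: [0.4129, 0.3928, 0.25]
eef_rot: [0.053, 0.706, -0.052, 0.705]
ft_force: [0.2, -0.1, -0.4]
width: 0.0608
the job is handed in; nothing more can be done
None
```

The orange nozzle is locked in the coupler and the valve is open. I handed the job in at 22 s, and no verdict was reported.

**What I did:** I pulled the blue sleeve back by its barrel to the stop (about 25 N along the axis) and it stayed back when I let go. I then lifted the orange nozzle out of the rest and pushed it in along the coupler's axis. It stopped at home with a brief push of about 37 N, more than the 5 to 15 N stated. After that I swung the valve handle to its stop with the fingers loosely around it, and backed away.

**Last checks:**
- **Sleeve:** it is forward. Its blue area is 125/102 px (side/top view), against 124/101 px at the start and 138/120 px when it was caught back.
- **Nozzle:** it lies where "home" projects to, within about 2 px. It did not move while the valve was turned.
- **Valve:** the handle points at about 171–172°, against 171.5° measured along the pipe. It turned about 88° from its start.
- **Other objects:** the grey nozzle, tape roll, gift box, cup and look-alikes are in place in the last top view.
- **Robot:** the measured force was about 0 N and the gripper was clear of everything.

**Not fully checked:** the dispenser was mostly hidden under the arm in the last pictures, so its place was not seen directly; the gripper stayed more than 0.1 m above it. The arm also hid most of the handle in the last side view, so its final angle comes from the top camera and the contact with the stop. I did not tug the nozzle to test the lock.

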